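# Start the incubation timers in order

### The job

Start the incubation timers in the order the samples were loaded: with the fingertips, lightly press the key in front of the lidded sample cup, then the one in front of the petri dish, then the one in front of the test cassette, each all the way down, where it stays. Leave the key of the empty station up, and do not lift or shift the samples or anything lying about.

Things in the scene. Friction and masses are not known exactly. Their poses are not given: they have to be found in the camera images.
- station_cup: The timer station that holds the lidded sample cup: a low white block fixed to the worktop, 140 mm deep (its x) by 88 mm wide (its y), deck 22 mm high. All four stations are alike; any may stand at any place of the row, and they differ by a few degrees in yaw. Origin: centre of the underside; its -x side faces the robot. Its square sample place (76 mm inside a 3 mm rim) is centred 27 mm towards +x of the origin, its key 43 mm towards -x.
- key_cup_top (a point): Centre of the top face of the grey start key on the station with the lidded sample cup. The key is a flat pad 30 mm (x) by 40 mm (y) with rounded edges; its top stands 40 mm above the worktop, 18 mm above the deck, and goes down with the key.
- key_cup (a joint): Travel of the key on the station with the lidded sample cup, in m: 0 = up, 0.006 = fully down. Straight down; about 2.5 N moves it and it stays where it is left. The top sits on rubber and gives (and springs back) about 1 mm for each 2.5 N on top of this travel, so fully down it still yields: pushing its top 8 to 11 mm below its first height presses it home with about 5 to 13 N. It counts as pressed beyond 0.004.
- station_dish: The timer station that holds the petri dish: a low white block fixed to the worktop, 140 mm deep (its x) by 88 mm wide (its y), deck 22 mm high. All four stations are alike; any may stand at any place of the row, and they differ by a few degrees in yaw. Origin: centre of the underside; its -x side faces the robot. Its square sample place (76 mm inside a 3 mm rim) is centred 27 mm towards +x of the origin, its key 43 mm towards -x.
- key_dish_top (a point): Centre of the top face of the grey start key on the station with the petri dish. The key is a flat pad 30 mm (x) by 40 mm (y) with rounded edges; its top stands 40 mm above the worktop, 18 mm above the deck, and goes down with the key.
- key_dish (a joint): Travel of the key on the station with the petri dish, in m: 0 = up, 0.006 = fully down. Straight down; about 2.5 N moves it and it stays where it is left. The top sits on rubber and gives (and springs back) about 1 mm for each 2.5 N on top of this travel, so fully down it still yields: pushing its top 8 to 11 mm below its first height presses it home with about 5 to 13 N. It counts as pressed beyond 0.004.
- station_cassette: The timer station that holds the flat test cassette: a low white block fixed to the worktop, 140 mm deep (its x) by 88 mm wide (its y), deck 22 mm high. All four stations are alike; any may stand at any place of the row, and they differ by a few degrees in yaw. Origin: centre of the underside; its -x side faces the robot. Its square sample place (76 mm inside a 3 mm rim) is centred 27 mm towards +x of the origin, its key 43 mm towards -x.
- key_cassette_top (a point): Centre of the top face of the grey start key on the station with the flat test cassette. The key is a flat pad 30 mm (x) by 40 mm (y) with rounded edges; its top stands 40 mm above the worktop, 18 mm above the deck, and goes down with the key.
- key_cassette (a joint): Travel of the key on the station with the flat test cassette, in m: 0 = up, 0.006 = fully down. Straight down; about 2.5 N moves it and it stays where it is left. The top sits on rubber and gives (and springs back) about 1 mm for each 2.5 N on top of this travel, so fully down it still yields: pushing its top 8 to 11 mm below its first height presses it home with about 5 to 13 N. It counts as pressed beyond 0.004.
- station_empty: The timer station that holds nothing: a low white block fixed to the worktop, 140 mm deep (its x) by 88 mm wide (its y), deck 22 mm high. All four stations are alike; any may stand at any place of the row, and they differ by a few degrees in yaw. Origin: centre of the underside; its -x side faces the robot. Its square sample place (76 mm inside a 3 mm rim) is centred 27 mm towards +x of the origin, its key 43 mm towards -x.
- key_empty_top (a point): Centre of the top face of the grey start key on the station with nothing. The key is a flat pad 30 mm (x) by 40 mm (y) with rounded edges; its top stands 40 mm above the worktop, 18 mm above the deck, and goes down with the key.
- key_empty (a joint): Travel of the key on the station with nothing, in m: 0 = up, 0.006 = fully down. Straight down; about 2.5 N moves it and it stays where it is left. The top sits on rubber and gives (and springs back) about 1 mm for each 2.5 N on top of this travel, so fully down it still yields: pushing its top 8 to 11 mm below its first height presses it home with about 5 to 13 N. It counts as pressed beyond 0.004.
- sample_cup: Sample cup with press lid, 59 mm across, 45 mm high, loose in its station's sample place; its top is 67 mm above the worktop. Origin: centre of its underside.
- sample_dish: Small petri dish with lid, 63 mm across, 15 mm high, loose in its station's sample place. Origin: centre of its underside.
- sample_cassette: Flat white test cassette, 70x21x5 mm, loose in its station's sample place. Origin: centre of its underside.
- loose_tape: Bystander: roll of label tape lying flat on the worktop, 67 mm across, 19 mm high.
- loose_bottle: Bystander: dropper bottle standing on the worktop, 33 mm across, 67 mm high.
- loose_marker: Bystander: felt marker lying on the worktop, 125 mm long, 15 mm wide.
- loose_strip: Bystander: clear pack of swabs lying flat on the worktop, 95 mm long, 26 mm wide, 8 mm high.
Mind the look-alikes: they are no part of the job. Of the things that look like the sample_cassette, the larger one is meant.

How it is judged (in metres and radians):
On the way, in this order (a step that is already met when the one before it is completed fails the run):
1. the cup's key is down while the dish's and the cassette's are still up (value of joint key_cup above 0.004 m and value of joint each of key_dish, key_cassette below 0.002 m), for 0.1 s.
2. then the dish's key is down too, the cassette's still up (value of joint each of key_cup, key_dish above 0.004 m and value of joint key_cassette below 0.002 m), for 0.1 s.
3. then the cassette's key is down too (value of joint each of key_cup, key_dish, key_cassette above 0.004 m), for 0.1 s.
At the end, for the whole second after the job is handed in: The keys of the cup, dish and cassette stations are all down (more than 4 mm of their 6 mm), the empty station's key is up (less than 2 mm), and samples and bystanders are at rest within 15 mm of where they started (all of step 3 and value of joint key_empty below 0.002 m and distance of each of sample_cup, sample_dish, sample_cassette, loose_tape, loose_bottle, loose_marker, loose_strip from where it was at the start of the episode below 0.015 m and linear speed of each of sample_cup, sample_dish, sample_cassette, loose_tape, loose_bottle, loose_marker, loose_strip below 0.02 m/s); the robot touches nothing.
It fails at once if a key or station is pressed harder than 20 N (contact force between anything else and station_cup above 20 N or contact force between anything else and station_dish above 20 N or contact force between anything else and station_cassette above 20 N or contact force between anything else and station_empty above 20 N).
It fails at once if the empty station's key is pressed (more than 2 mm) (value of joint key_empty above 0.002 m).
It fails at once if a sample is lifted, carried or pushed more than 15 mm (distance of any of sample_cup, sample_dish, sample_cassette from where it was at the start of the episode above 0.015 m).
It fails at once if the tape, bottle, marker or strip pack is lifted, carried or pushed more than 15 mm (distance of any of loose_tape, loose_bottle, loose_marker, loose_strip from where it was at the start of the episode above 0.015 m).
It fails at once if the sample cup is tipped (more than 0.3 rad) (angle between sample_cup's own z axis and vertical above 0.3 rad).
It also fails if it takes over 40 s, if anything falls off the work surface, if the arm or the gripper's body presses on something with over 40 N, if the wrist force passes 120 N, or if a joint passes its speed limit or range.

### The arm

A 6-joint arm with a two-finger parallel gripper is mounted at the origin on a cart in front of the work surface, level with it; the furniture and walls round the work are solid. World frame = base frame: x ahead of the robot, y to its left, z up, the work surface at z = 0. Lengths are in mm, angles in degrees, forces in N, time in s.
With the tool pointing down it reaches from about 300 to 850 mm from the base axis. Payload 4.2 kg.
Tool frame: the origin (TCP) lies on the centre line of the jaws, within the pads' length; the fingertips stand 14 mm ahead of it and the grasp point (between the pads) lies 5 mm behind it; z points along the fingers, y is the line along which they close (so a half turn about z gives the same grasp; the last joint's range is limited). The gripper opens to 91 mm and grips with 3 to 60 N. Pads are 32 mm wide; open, the fingers measure 118 mm over their backs; the gripper's body (76 mm by 178 mm) begins 60 mm behind the grasp point.
Start: joints at [-67.323, 18.312, 89.639, -0, 72.044, -1.146], TCP at [232.259, -526.02, 227.976] pointing down, gripper open.
Joint ranges: [-177.97, 177.97], [-48.28, 115.42], [12.27, 149.76], [-77.06, 257.06], [2.81, 150.46], [-146.56, 146.56]. Speed limits (degrees/s): [147.25, 147.25, 180, 180, 180, 180].

### API

Orientations are given as [roll, pitch, yaw] about the fixed x, y, z axes, in that order (R = Rz(yaw) Ry(pitch) Rx(roll)).
In Python, from workcell import env gives the robot as it stands.
- The arm moves only by the tool arm_command, never from a script. Its argument "motion" is a list of rows, each an object with "offset": the shift along the tool's x, y, z in m, a list of three; "spin": the turn about the tool's z in rad. In form: [{"offset": [tx, ty, tz], "spin": spin}, ...]. A call has 1 to 5 rows; each row shifts and turns the commanded pose from where the row before left it, along the tool's axes as they then stand; what a row does not reach is not made up. A row lasts 1/8 s, in which the tool goes at most 62.5 mm and 10.7 degrees, less where a joint would pass 70% of its speed; a pose out of reach is approached as far as the arm can. A call with a gripper value outside its range is refused whole. "jaw" is the finger opening in m, from 0 to 0.0912, set as the call begins (left out, the last holds). The fingers move at their own pace and stop on an object; "newtons" is the grip in N (left out, the last holds). Time passes only in rows, so rows that do not move let the fingers close. It gives the time, the measured TCP pose, the force, the opening and the grip force at its end, in the units of the state.
- env.state(): the state, without advancing time (a new reading comes with each control period).
- env.grab_frame(name): name is "scene" or "top" or "wrist"; returns (picture, depth): 420x560x3 uint8, blue, green, red; 420x560 float32, mm along the optical axis (not along the pixel's ray), 0 where there is no reading.
- env.camera_model(name): a dict with "fx", "fy", "cx", "cy" (pixels), "k1" (the pictures are not rectified: a ray, as slopes to the right and down, at radius r is drawn at 1 + k1 r^2 times it, then the intrinsics apply), "eye" and "rotation" of the camera in the world; the wrist camera has in their place "hand_eye" (4x4, takes a point from camera to tool coordinates, whose origin is the TCP and whose axes are the flange's). Camera axes: x right, y down, z forward; pixel columns grow to the right and rows downward; lengths in mm; the calibration is good to about 2 mm. A picture is of the moment at which its call begins: read the wrist's pose just before it. camera_model takes no time and is no camera call.
- env.job_done(): hands the job in; it is judged then, once.
Trained networks look in the newest picture that a camera, given by its name, has taken for a name from the list of things; names that differ only in an ending like _2 or _b are one class to them, and where a whole thing is asked for, a point or a joint stands for the part that bears it (a point fixed in the world has none). Each returns a list of dicts, best first, with "score" (0 to 1); they miss things now and then, are a little off and sometimes report something else, mostly with a low value. They report only what shows in the picture. A call takes as long as a camera call. They do not tell look-alikes from the thing itself.
- env.boxes_of(camera, target): "bbox" ([left, top, right, bottom] in pixels, round what is visible of it).
- env.pinpoint(camera, target): "location" ([column, row] in pixels: a listed point, or the origin of a listed thing).
The state is a dict: "time_s": time; "qpos": joint angles; "qvel": joint speeds; "effort": joint torques, N m; "ee_pos": TCP position; "ee_rot": TCP orientation; "force": force on the tool from outside, world axes, zero at the start; "torque": the same for the moment, N m; "gripper_width": finger opening in mm; "gripper_force": force on a finger pad.
Only numpy, scipy, OpenCV 4.12 (cv2) and the standard library are available. Lean on these libraries where they do the work, as an engineer would, in place of code of your own. Each camera call takes 0.05 s, during which the arm holds its last target. There are 200 camera calls.

## Working session

There is one attempt and no reset: what is moved stays moved. The work goes in short steps, Python scripts to look and compute and a tool call to move; the robot and the scene stay as the last step left them, time stands still between calls to the robot, and variables do not carry over. Pictures are saved under pics/ and viewed, at most 10 in all, crops included, and the job is handed in when it is done.

Besides the shell and the picture viewer there is one more tool, called after "Request:" by a JSON object that holds its "api" and its "payload", one argument or row to a line. arm_command: Moves the arm, as the interface text tells. Its arguments: {"type":"object","properties":{"motion":{"type":"array"},"jaw":{"type":"number"},"newtons":{"type":"number"}},"required":["motion"]}

```bash
mkdir -p pics; cat > h.py <<'E'
from workcell import env
import numpy as np, cv2
def ray(m,uv):
    p=np.array([(uv[0]-m["cx"])/m["fx"],(uv[1]-m["cy"])/m["fy"]]);q=p.copy()
    for _ in range(20): q=p/(1+m["k1"]*(q@q))
    return np.array([q[0],q[1],1.])
def onz(m,uv,z):
    d=np.array(m["rotation"])@ray(m,uv);e=np.array(m["eye"]);return e+d*(z-e[2])/d[2]
E
python3 - <<'E'
from h import *
s=env.state();print(s["ee_pos"],s["ee_rot"],s["gripper_width"],s["time_s"])
for c in ("top","scene"):
    im,d=env.grab_frame(c);cv2.imwrite(f"pics/{c}.png",im);m=env.camera_model(c)
    print(c,np.round(m["eye"]))
    for n,z in [("key_cup_top",40),("key_dish_top",40),("key_cassette_top",40),("key_empty_top",40),("sample_cup",22),("sample_dish",22),("sample_cassette",22)]:
        for r in env.pinpoint(c,n)[:4]: print(n,round(r["score"],2),np.round(r["location"]),np.round(onz(m,r["location"],z)))
E
```

```text
[ 232.04979293 -525.57396675  227.13168041] [-1.79900754e+02 -1.15029134e-03  2.38238686e+01] 90.82289191878867 0.0
top [ 415.  -41. 1163.]Traceback (most recent call last):
  File "<stdin>", line 7, in <module>
  File "h.py", line 8, in onz
    d=np.array(m["rotation"])@ray(m,uv);e=np.array(m["eye"]);return e+d*(z-e[2])/d[2]
                                                                                 ~^^^
IndexError: invalid index to scalar variable.
```

View pics/top.png

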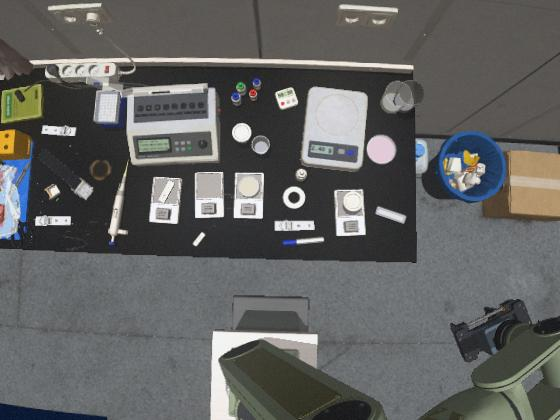

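The top view shows the cassette station at (165,200), the empty one at (209,195), and round samples at (248,187) and (352,202). The rotation isn't in matrix form, so I'll check its format.

```bash
python3 - <<'E'
from workcell import env
m=env.camera_model("top");print(m);print(env.camera_model("wrist"))
E
```

```text
{'fx': 380.15376746638265, 'fy': 380.15376746638265, 'cx': 284.2749056818383, 'cy': 207.35521409082838, 'k1': -0.10684863005320498, 'eye': array([ 414.7121831 ,  -40.92417461, 1162.51155123]), 'rotation': array([-174.32738686,   -0.48385352,  -88.39777808])}
{'fx': 376.6811923581328, 'fy': 376.6811923581328, 'cx': 279.07314515287226, 'cy': 209.26947086593353, 'k1': -0.023455042060191916, 'hand_eye': array([[-3.73443670e-04, -9.62431338e-01, -2.71524918e-01,
         7.65950953e+01],
       [ 9.99999923e-01, -3.26588385e-04, -2.17750714e-04,
         3.08210826e-01],
       [ 1.20893226e-04, -2.71524978e-01,  9.62431385e-01,
        -1.56519848e+02],
       [ 0.00000000e+00,  0.00000000e+00,  0.00000000e+00,
         1.00000000e+00]])}
```

```bash
sed -i 's/^import numpy.*/&\nfrom scipy.spatial.transform import Rotation as Ro\nrm=lambda r: Ro.from_euler("xyz",r,degrees=True).as_matrix()/; s/np.array(m\["rotation"\])/rm(m["rotation"])/' h.py
python3 - <<'E'
from h import *
for c in ("top","scene"):
    im,d=env.grab_frame(c);cv2.imwrite(f"pics/{c}.png",im);m=env.camera_model(c)
    if c=="top":
        for uv in [(352,201),(248,187),(165,187),(209,184)]:
            print(uv, np.round(np.array(m["eye"])+rm(m["rotation"])@(ray(m,uv)*np.median(d[uv[1]-2:uv[1]+3,uv[0]-2:uv[0]+3]))))
    for n,z in [("key_cup_top",40),("key_dish_top",40),("key_cassette_top",40),("key_empty_top",40),("sample_cup",22),("sample_dish",22),("sample_cassette",22)]:
        for r in env.pinpoint(c,n)[:4]: print(n,round(r["score"],2),np.round(r["location"]),np.round(onz(m,r["location"],z)))
print(env.state()["time_s"])
E
```

```text
(352, 201) [ 548. -244.   67.]
(248, 187) [585.  63.  38.]
(165, 187) [579. 317.  27.]
(209, 184) [593. 183.  24.]
key_cup_top 0.45 [354. 228.] [ 472. -255.   40.]
key_dish_top 0.59 [244. 207.] [523.  71.  40.]
key_cassette_top 0.51 [160. 216.] [489. 324.  40.]
key_empty_top 0.66 [208. 211.] [508. 178.  40.]
key_empty_top 0.58 [349. 212.] [ 520. -240.   40.]
sample_cup 0.78 [350. 204.] [ 545. -248.   22.]
sample_cup 0.35 [298. 177.] [623. -86.  22.]
sample_cup 0.3 [209. 196.] [556. 183.  22.]
sample_dish 0.79 [250. 186.] [590.  58.  22.]
sample_dish 0.47 [351. 213.] [ 516. -248.   22.]
sample_cassette 0.75 [167. 189.] [575. 313.  22.]
sample_cassette 0.37 [201. 238.] [428. 200.  22.]
key_cup_top 0.52 [360. 183.] [ 483. -262.   40.]
key_dish_top 0.54 [247. 236.] [525.  68.  40.]
key_dish_top 0.43 [232. 226.] [571.  74.  40.]
key_cassette_top 0.84 [156. 306.] [493. 319.  40.]
key_empty_top 0.78 [209. 263.] [517. 177.  40.]
sample_cup 0.84 [338. 176.] [ 548. -253.   22.]
sample_dish 0.56 [233. 226.] [585.  64.  22.]
sample_cassette 0.81 [144. 289.] [558. 315.  22.]
sample_cassette 0.54 [219. 310.] [417. 222.  22.]
0.9
```

View pics/scene.png

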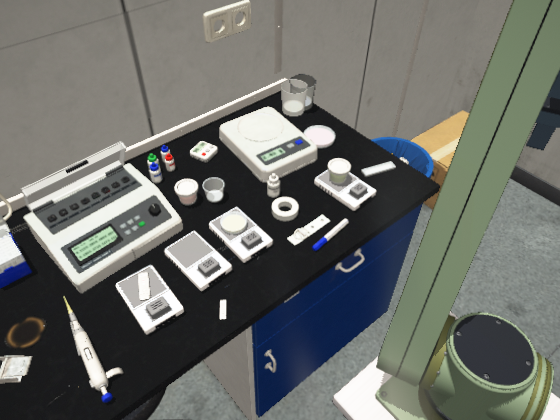

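The scene view confirms the layout by y: cup -250, dish 63, empty 180, cassette 316. I'll start turning the tool with the jaws closed, then get the key centres from depth.

Request:
{"api": "arm_command", "payload": {
  "motion": [
    {"offset": [0,0,0],"spin": -0.18},
    {"offset": [0,0,0],"spin": -0.18},
    {"offset": [0,0,0],"spin": -0.18},
    {"offset": [0,0,0],"spin": -0.18},
    {"offset": [0,0,0],"spin": -0.18}
  ],
  "jaw": 0,
  "newtons": 20
}}

```text
time_s: 1.52
ee_pos: [232.3, -526.0, 228.0]
ee_rot: [180.0, 0.0, 75.7]
force: [-0.5, 0.1, -0.7]
gripper_width: 44.2
gripper_force: 0.0
```

```bash
cat > keys.py <<'E'
from h import *
im,d=env.grab_frame("top");m=env.camera_model("top")
v,u=np.mgrid[0:420,0:560]
K=np.array([[m["fx"],0,m["cx"]],[0,m["fy"],m["cy"]],[0,0,1.]])
n=cv2.undistortPoints(np.dstack([u,v]).reshape(-1,1,2).astype(float),K,np.array([m["k1"],0,0,0,0])).reshape(420,560,2)
P=np.dstack([n*d[...,None],d])@rm(m["rotation"]).T+m["eye"]
for nm,x,y,sx,sy in [("cup",476,-257,548,-246),("dish",522,70,587,62),("cassette",491,322,570,315),("empty",513,178,590,183)]:
    k=(abs(P[...,0]-x)<30)&(abs(P[...,1]-y)<35)&(P[...,2]>32)&(P[...,2]<48)
    q=P[k];r=cv2.minAreaRect(q[:,:2].astype(np.float32))
    s=(np.hypot(P[...,0]-(x+50),P[...,1]-y)<130)&(abs(P[...,1]-y)<58)&(P[...,2]>15)&(P[...,2]<30)
    b=cv2.minAreaRect(P[s][:,:2].astype(np.float32))
    print(nm,len(q),"mean",q.mean(0).round(1),"rect",np.round(r[0],1),np.round(r[1]),round(r[2],1),"| station",np.round(b[0],1),np.round(b[1]),round(b[2],1))
s=env.state();print(s["time_s"],s["ee_pos"],s["ee_rot"],s["force"],s["gripper_width"])
E
python3 keys.py
```

```text
cup 130 mean [ 476.1 -247.2   40.8] rect [ 476.5 -246.8] [30. 37.] 2.7 | station [ 550.7 -242.6] [203.  86.] 3.8
dish 138 mean [519.6  61.5  41.3] rect [519.9  61.7] [27. 39.] 1.7 | station [592.2  63.1] [199.  89.] 1.7
cassette 138 mean [497.4 318.   40.9] rect [498.6 318.6] [30. 42.] 0.5 | station [562.  317.3] [186. 114.] 3.3
empty 147 mean [518.4 180.9  40.9] rect [518.1 181. ] [30. 40.] 1.6 | station [588.7 184.4] [197.  90.] 4.8
1.575 [ 232.19406467 -526.01929169  227.98694739] [-1.79996159e+02  6.35664739e-03  7.59393965e+01] [-0.19405934  0.04342762  0.47360244] 39.78116185989296
```

Request:
{"api": "arm_command", "payload": {
  "motion": [
    {"offset": [0,0,0],"spin": -0.125},
    {"offset": [0,0,0],"spin": -0.125},
    {"offset": [0.04,0.035,0],"spin": 0},
    {"offset": [0.04,0.035,0],"spin": 0},
    {"offset": [0.04,0.035,0],"spin": 0}
  ]
}}

```text
time_s: 2.2
ee_pos: [338.7, -405.4, 228.1]
ee_rot: [180.0, 0.0, 89.5]
force: [1.2, -0.2, 0.2]
gripper_width: 0.3
gripper_force: 0.0
```

Request:
{"api": "arm_command", "payload": {
  "motion": [
    {"offset": [0.04,0.035,0.02],"spin": 0},
    {"offset": [0.04,0.035,0.02],"spin": 0},
    {"offset": [0.04,0.035,0.02],"spin": 0},
    {"offset": [0.039,0.034,0.02],"spin": 0},
    {"offset": [0,0,0],"spin": 0}
  ]
}}

```text
time_s: 2.82
ee_pos: [478.6, -245.4, 146.4]
ee_rot: [-179.9, -0.1, 89.9]
force: [-0.0, -0.5, 0.8]
gripper_width: 0.5
gripper_force: 0.0
```

Request:
{"api": "arm_command", "payload": {
  "motion": [
    {"offset": [-0.002,-0.002,0.04],"spin": 0},
    {"offset": [0,0,0.035],"spin": 0},
    {"offset": [0,0,0.012],"spin": 0},
    {"offset": [0,0,0],"spin": 0},
    {"offset": [0,0,0],"spin": 0}
  ]
}}

```text
time_s: 3.45
ee_pos: [476.5, -251.1, 62.4]
ee_rot: [179.9, 0.1, 89.7]
force: [-0.3, -0.4, 0.6]
gripper_width: 0.6
gripper_force: 0.0
```

```bash
python3 - <<'E'
from h import *
s=env.state();print(s["ee_pos"],s["force"])
im,d=env.grab_frame("wrist");cv2.imwrite("pics/w1.png",im)
E
```

```text
[ 476.50967628 -251.1309654    62.39516606] [-0.27193609 -0.38419282  0.56467723]
```

View pics/w1.png

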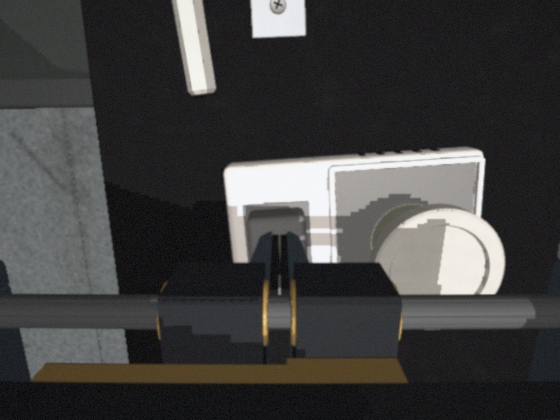

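The wrist view shows the key at about (276,225), below the closed fingertips at (281,240), with the cup to the right at (440,250). I'll shift 4 mm and press in steps.

Request:
{"api": "arm_command", "payload": {
  "motion": [
    {"offset": [0.004,0,0.005],"spin": 0},
    {"offset": [0,0,0.004],"spin": 0},
    {"offset": [0,0,0.003],"spin": 0},
    {"offset": [0,0,0.003],"spin": 0},
    {"offset": [0,0,0],"spin": 0}
  ]
}}

```text
time_s: 4.12
ee_pos: [475.9, -246.0, 46.1]
ee_rot: [180.0, -0.0, 89.7]
force: [0.6, 2.6, 4.5]
gripper_width: 0.5
gripper_force: 2.6
```

Request:
{"api": "arm_command", "payload": {
  "motion": [
    {"offset": [0,0,0.001],"spin": 0},
    {"offset": [0,0,0.001],"spin": 0},
    {"offset": [0,0,0],"spin": 0},
    {"offset": [0,0,0],"spin": 0}
  ]
}}

```text
time_s: 4.62
ee_pos: [475.9, -246.0, 44.8]
ee_rot: [180.0, -0.0, 89.7]
force: [-0.8, 3.7, 7.7]
gripper_width: 1.0
gripper_force: 4.3
```

Request:
{"api": "arm_command", "payload": {
  "motion": [
    {"offset": [0,0,-0.015],"spin": 0},
    {"offset": [0,0,-0.05],"spin": 0},
    {"offset": [0.051,0.007,0],"spin": 0},
    {"offset": [0.051,0.007,0],"spin": 0},
    {"offset": [0.051,0.007,0],"spin": 0}
  ]
}}

```text
time_s: 5.25
ee_pos: [497.5, -92.4, 109.5]
ee_rot: [180.0, 0.0, 89.7]
force: [1.4, -1.4, -0.2]
gripper_width: 0.4
gripper_force: 0.0
```

Request:
{"api": "arm_command", "payload": {
  "motion": [
    {"offset": [0.051,0.007,0],"spin": 0},
    {"offset": [0.051,0.007,0],"spin": 0},
    {"offset": [0.051,0.007,0],"spin": 0},
    {"offset": [0,0,0.02],"spin": 0},
    {"offset": [0,0,0],"spin": 0}
  ]
}}

```text
time_s: 5.88
ee_pos: [518.0, 59.7, 88.0]
ee_rot: [-179.8, 0.1, 89.8]
force: [-0.6, -0.4, 0.2]
gripper_width: 0.5
gripper_force: 0.0
```

```bash
python3 keys.py
```

```text
cup 113 mean [ 475.5 -248.2   35.4] rect [ 475.4 -247.8] [27. 37.] 1.7 | station [ 550.2 -243. ] [202.  87.] 3.3
dish 0 mean [nan nan nan] rect [0. 0.] [0. 0.] 0.0 | station [594.   22.5] [199.  11.] 5.4
cassette 140 mean [497.5 318.   41.2] rect [498.1 318.9] [41. 30.] 88.2 | station [561.7 316.5] [186. 114.] 3.7
empty 0 mean [nan nan nan] rect [0. 0.] [0. 0.] 0.0 | station [587.3 188.4] [197.  84.] 6.5
5.925 [518.74187399  59.32610178  88.78123858] [-1.79917581e+02  3.82723490e-02  8.97318866e+01] [0.03636705 0.15816215 0.55274373] 0.3660270403724891keys.py:12: RuntimeWarning: Mean of empty slice.
  print(nm,len(q),"mean",q.mean(0).round(1),"rect",np.round(r[0],1),np.round(r[1]),round(r[2],1),"| station",np.round(b[0],1),np.round(b[1]),round(b[2],1))
  ret = um.true_divide(
```

The cup key now reads 5.4 mm lower, so it is down. Next is the dish key.

Request:
{"api": "arm_command", "payload": {
  "motion": [
    {"offset": [0.002,0.001,0.018],"spin": 0},
    {"offset": [0,0,0.012],"spin": 0},
    {"offset": [0,0,0.005],"spin": 0},
    {"offset": [0,0,0.004],"spin": 0},
    {"offset": [0,0,0],"spin": 0}
  ]
}}

```text
time_s: 6.55
ee_pos: [520.3, 61.3, 50.1]
ee_rot: [180.0, 0.0, 89.7]
force: [-1.1, 0.6, 0.3]
gripper_width: 0.7
gripper_force: 0.6
```

Request:
{"api": "arm_command", "payload": {
  "motion": [
    {"offset": [0,0,0.002],"spin": 0},
    {"offset": [0,0,0.001],"spin": 0},
    {"offset": [0,0,0],"spin": 0},
    {"offset": [0,0,0],"spin": 0}
  ]
}}

```text
time_s: 7.05
ee_pos: [520.5, 61.5, 47.1]
ee_rot: [180.0, 0.0, 89.7]
force: [-0.5, -1.5, 2.4]
gripper_width: 0.3
gripper_force: 1.4
```

Request:
{"api": "arm_command", "payload": {
  "motion": [
    {"offset": [0,0,0.001],"spin": 0},
    {"offset": [0,0,0.001],"spin": 0},
    {"offset": [0,0,0.0005],"spin": 0},
    {"offset": [0,0,0],"spin": 0},
    {"offset": [0,0,0],"spin": 0}
  ]
}}

```text
time_s: 7.68
ee_pos: [520.5, 61.5, 45.1]
ee_rot: [179.9, 0.0, 89.7]
force: [-1.1, -2.2, 8.2]
gripper_width: 0.3
gripper_force: 3.9
```

Request:
{"api": "arm_command", "payload": {
  "motion": [
    {"offset": [0,0,-0.015],"spin": 0},
    {"offset": [0,0,-0.05],"spin": 0},
    {"offset": [0.051,-0.005,0],"spin": 0},
    {"offset": [0.051,-0.005,0],"spin": 0},
    {"offset": [0.051,-0.005,0],"spin": 0}
  ]
}}

```text
time_s: 8.3
ee_pos: [505.6, 216.4, 110.0]
ee_rot: [180.0, -0.1, 89.7]
force: [0.4, -0.7, -0.2]
gripper_width: 0.3
gripper_force: 0.0
```

Request:
{"api": "arm_command", "payload": {
  "motion": [
    {"offset": [0.051,-0.005,0],"spin": 0},
    {"offset": [0.051,-0.004,0],"spin": 0},
    {"offset": [0,0,0.02],"spin": 0},
    {"offset": [0,0,0],"spin": 0}
  ]
}}

```text
time_s: 8.8
ee_pos: [495.9, 316.8, 88.2]
ee_rot: [-179.8, 0.1, 89.8]
force: [-0.1, 0.2, -0.4]
gripper_width: 0.4
gripper_force: 0.0
```

```bash
python3 keys.py 2>/dev/null
```

```text
cup 110 mean [ 476.  -247.4   35.3] rect [ 475.4 -248.2] [27. 36.] 1.7 | station [ 549.9 -242.8] [202.  87.] 3.8
dish 118 mean [520.5  60.9  35.3] rect [527.8  67.1] [43. 48.] 1.8 | station [592.8  63.2] [200.  89.] 1.9
cassette 59 mean [497.2 305.4  40.4] rect [497.6 307.3] [19. 27.] 88.8 | station [561.9 317.8] [185. 114.] 3.0
empty 144 mean [518.5 181.   41.3] rect [518.1 180.8] [30. 40.] 2.7 | station [590.1 185. ] [197.  89.] 2.7
8.85 [496.74602552 316.61203655  89.10518516] [-1.79899090e+02  4.31136467e-02  8.97244816e+01] [0.08323999 0.12571599 0.44519564] 0.38065425685941634
```

The dish key is down and the empty one is still up. Now I'll press the cassette key.

Request:
{"api": "arm_command", "payload": {
  "motion": [
    {"offset": [0.001,0.001,0.018],"spin": 0},
    {"offset": [0,0,0.012],"spin": 0},
    {"offset": [0,0,0.006],"spin": 0},
    {"offset": [0,0,0.004],"spin": 0},
    {"offset": [0,0,0.002],"spin": 0}
  ]
}}

```text
time_s: 9.48
ee_pos: [498.6, 317.3, 47.7]
ee_rot: [180.0, 0.0, 89.7]
force: [-0.3, -2.1, 2.0]
gripper_width: 0.4
gripper_force: 1.2
```

Request:
{"api": "arm_command", "payload": {
  "motion": [
    {"offset": [0,0,0.001],"spin": 0},
    {"offset": [0,0,0.0005],"spin": 0},
    {"offset": [0,0,0],"spin": 0},
    {"offset": [0,0,0],"spin": 0}
  ]
}}

```text
time_s: 9.98
ee_pos: [498.6, 317.5, 46.2]
ee_rot: [180.0, 0.0, 89.7]
force: [-1.1, -2.4, 5.6]
gripper_width: 0.7
gripper_force: 2.6
```

Request:
{"api": "arm_command", "payload": {
  "motion": [
    {"offset": [0,0,0.001],"spin": 0},
    {"offset": [0,0,0],"spin": 0},
    {"offset": [0,0,0],"spin": 0}
  ]
}}

```text
time_s: 10.35
ee_pos: [498.6, 317.5, 45.4]
ee_rot: [180.0, 0.0, 89.7]
force: [-0.6, -4.4, 6.3]
gripper_width: 0.2
gripper_force: 3.5
```

Request:
{"api": "arm_command", "payload": {
  "motion": [
    {"offset": [0,0,-0.015],"spin": 0},
    {"offset": [0,0,-0.05],"spin": 0},
    {"offset": [0,-0.05,-0.04],"spin": 0},
    {"offset": [0,-0.05,-0.03],"spin": 0},
    {"offset": [0,0,0],"spin": 0}
  ]
}}

```text
time_s: 10.98
ee_pos: [398.2, 319.4, 182.1]
ee_rot: [179.8, -0.2, 89.8]
force: [1.1, -0.3, 0.6]
gripper_width: 0.6
gripper_force: 0.0
```

```bash
python3 keys.py 2>/dev/null; python3 - <<'E'
from h import *
im,d=env.grab_frame("top");cv2.imwrite("pics/end.png",im)
E
```

```text
cup 113 mean [ 475.7 -246.8   35.3] rect [ 475.9 -247.9] [29. 37.] 6.5 | station [ 550.3 -243.2] [202.  87.] 3.3
dish 122 mean [520.1  60.6  35.4] rect [520.4  62. ] [27. 39.] 1.2 | station [592.9  62.9] [200.  89.] 1.4
cassette 124 mean [498.  318.5  35.6] rect [497.9 318.7] [27. 40.] 1.6 | station [563.2 321.2] [186. 110.] 1.5
empty 145 mean [518.4 180.8  40.8] rect [518.2 181.5] [30. 40.] 2.2 | station [589.5 185.2] [197.  90.] 3.4
11.025 [399.43616427 319.14585515 180.70507364] [ 1.79808341e+02 -1.74449515e-01  8.98077112e+01] [ 1.30117225  1.15983048 -0.22482544] 0.45503176962414615
```

View pics/end.png

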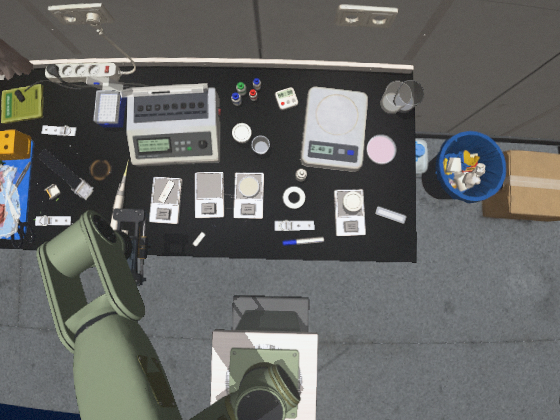

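The final view shows the keys at (350,226), (248,210) and (162,213) down, the empty station's key at (209,210) still up, nothing displaced, and the arm clear of everything.

```bash
python3 -c "
from workcell import env
print(env.job_done())"
```

```text
the job is handed in; nothing more can be done
None
```

I pressed the cup, dish and cassette keys fully down in that order, left the empty station's key up with no sample or bystander visibly moved, and handed the job in at about 11 s; no verdict came back.

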